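# Fetch the setting block from between its neighbours

## Task

The small ground-steel setting block stands in its slot on the pale aluminium board, hemmed in between the grey lens case and the black plug adapter. First clear both of these off onto the black side mat, leaving the block in its slot; then set the block flat in the middle of the grey stone surface plate; and last put the lens case and the adapter back on the board, each where it stood at the start and square to the board as before (either way round). Do not disturb the tape roll and the screwdriver beside the plate, or the blue cup.

Things in the scene. Friction and masses are not known exactly. Their poses are not given: they have to be found in the camera images.
- board: fixed pale aluminium board, 184 (its x) x 124 (its y) x 6 mm, on the bench; origin at the centre of its underside. Slot in its middle: two steel rails, each 22 mm along x, 8 mm thick, 18 mm high above the board, 48 mm apart in y. The setting block stands between them, the lens case and the adapter at the two ends in x (which is which varies), about 51 mm from the block, centre to centre
- mat: fixed black rubber side mat, 174 (its x) x 114 (its y) x 3 mm; origin at the centre of its underside, x along its long side. Empty at the start; room for the lens case and the adapter one behind the other along its x
- plate_top (a point): centre of the upper face of the fixed grey stone square surface plate, 90 x 90 mm; its upper face is 22 mm above the bench; z up
- block_mid (a point): centre (half-way up) of the loose ground-steel setting block, 25 (its x) x 40 (its y) x 18 mm high, about 0.16 kg; at the start its y runs across the board between the rails (4 mm free on each side); at its x faces the lens case and the adapter are only 5 to 9 mm away, no room for a finger until they are gone. Grip it across its 25 mm
- case_mid (a point): centre (half-way up) of the loose grey lens case, a closed flat box 50 (its x) x 64 (its y) x 24 mm high, about 0.05 kg; at the start it stands on the board with its y along the board's x, 5 mm from the block. Grip it across its 50 mm
- adapter_mid (a point): centre (half-way up) of the loose black plug adapter, a block 46 (its x) x 58 (its y) x 40 mm high, about 0.14 kg; at the start it stands on the board with its y along the board's x, 8 mm from the block. Grip it across its 46 mm
- kapton_roll: bystander: amber tape roll lying flat, 60 mm across, 18 mm high, just beyond the surface plate; origin at the centre of its underside
- driver_green: bystander: green-handled screwdriver lying flat, 152 mm long (its y), 20 mm thick, on the robot's side of the surface plate; origin at the middle of its underside
- cup_screws: bystander: blue open parts cup, 62 mm across, 31 mm high, at the left of the work; origin at the centre of its underside

How it is judged:
On the way, in this order (a step that is already met when the one before it is completed fails the run):
1. the lens case and the adapter both stand released on the side mat, while the setting block is still in its slot (x of case_mid in the frame of mat between -0.087 and 0.087 m and y of case_mid in the frame of mat between -0.057 and 0.057 m and z of case_mid in the frame of mat between 0.011 and 0.019 m and angle between each of case_mid, adapter_mid's own z axis and vertical below 0.1 rad and linear speed of each of lens_case, adapter_block below 0.02 m/s and contact force between the fingers and lens_case below 0.1 N and x of adapter_mid in the frame of mat between -0.087 and 0.087 m and y of adapter_mid in the frame of mat between -0.057 and 0.057 m and z of adapter_mid in the frame of mat between 0.019 and 0.027 m and contact force between the fingers and adapter_block below 0.1 N and distance of block_mid from where it was at the start of the episode below 0.015 m), for 0.2 s.
2. the setting block stands released in the middle of the surface plate, while the lens case and the adapter are still on the mat (horizontal distance between block_mid and plate_top below 0.012 m and z of block_mid in the frame of plate_top between 0.005 and 0.013 m and angle between each of block_mid, case_mid, adapter_mid's own z axis and vertical below 0.1 rad and linear speed of each of setting_block, lens_case, adapter_block below 0.02 m/s and contact force between the fingers and setting_block below 0.1 N and x of case_mid in the frame of mat between -0.087 and 0.087 m and y of case_mid in the frame of mat between -0.057 and 0.057 m and z of case_mid in the frame of mat between 0.011 and 0.019 m and contact force between the fingers and lens_case below 0.1 N and x of adapter_mid in the frame of mat between -0.087 and 0.087 m and y of adapter_mid in the frame of mat between -0.057 and 0.057 m and z of adapter_mid in the frame of mat between 0.019 and 0.027 m and contact force between the fingers and adapter_block below 0.1 N), for 0.2 s.
At the end, for the whole second after the job is handed in: Setting block flat on the surface plate, centre within 12 mm of its centre; lens case and adapter upright on the board, each within 13 mm of where it started and square to the board within 0.25 rad (either way round); all released and at rest (horizontal distance between block_mid and plate_top below 0.012 m and z of block_mid in the frame of plate_top between 0.005 and 0.013 m and angle between each of block_mid, case_mid, adapter_mid's own z axis and vertical below 0.1 rad and linear speed of each of setting_block, lens_case, adapter_block below 0.02 m/s and contact force between the fingers and setting_block below 0.1 N and distance of each of case_mid, adapter_mid from where it was at the start of the episode below 0.013 m and angle between the x axis of each of case_mid, adapter_mid and the y axis of board, either way round below 0.25 rad and contact force between the fingers and lens_case below 0.1 N and contact force between the fingers and adapter_block below 0.1 N); the robot touches nothing.
It fails at once if the tape roll was disturbed (moved more than 25 mm) (distance of kapton_roll from where it was at the start of the episode above 0.025 m).
It fails at once if the screwdriver was disturbed (moved more than 25 mm) (distance of driver_green from where it was at the start of the episode above 0.025 m).
It fails at once if the cup was disturbed (moved more than 25 mm) (distance of cup_screws from where it was at the start of the episode above 0.025 m).
It also fails if it takes over 131 s, if anything falls off the work surface, if the arm or the gripper's body presses on something with over 40 N, if the wrist force passes 120 N, or if a joint passes its speed limit or range.

## Robot

A 6-joint arm with a two-finger parallel gripper is mounted at the origin on a cart in front of the work surface, level with it; the furniture and walls round the work are solid. World frame = base frame: x ahead of the robot, y to its left, z up, the work surface at z = 0. Lengths are in m, angles in rad, forces in N, time in s.
With the tool pointing down it reaches from about 0.35 to 0.8 m from the base axis. Payload 7.3 kg.
Tool frame: the origin (TCP) lies on the centre line of the jaws, within the pads' length; the fingertips stand 11 mm ahead of it and the grasp point (between the pads) lies 8 mm behind it; z points along the fingers, y is the line along which they close (so a half turn about z gives the same grasp; the last joint's range is limited). The gripper opens to 85 mm and grips with 20 to 120 N. Pads are 22 mm wide; open, the fingers measure 114 mm over their backs; the gripper's body (76 mm by 85 mm) begins 54 mm behind the grasp point. The pads swing forward as they close: fully open they stand 13 mm farther back than shut.
Start: joints at [1.005, 0.342, 1.524, -0, 1.275, -0.146], TCP at [0.214, 0.479, 0.205] pointing down, gripper open.
Joint ranges: [-2.53, 2.53], [-0.77, 2.02], [0.04, 2.7], [-1, 4.14], [0.28, 2.66], [-3.11, 3.11]. Speed limits (rad/s): [2.57, 2.57, 3.14, 3.14, 3.14, 3.14].

## Interface

Orientations are given as a unit quaternion [w, x, y, z].
In Python, from bench import r, viewer, workorder gives the robot as it stands.
- The arm moves only by the tool jog_arm, never from a script. Its argument "rows" is a list of rows, each an object with "xyz": the shift along the tool's x, y, z in cm, a list of three; "twist": the turn, a rotation vector about the tool's x, y, z in rad, a list of three. A call has 1 to 10 rows; each row is the pose to reach, as a shift and turn from the pose commanded when the call began, along the tool's axes at that moment; what a row does not reach only later rows make up. A row lasts 1/12 s, in which the tool goes at most 41.7 mm and 7.16 degrees, less where a joint would pass 70% of its speed; a pose out of reach is approached as far as the arm can. A call with a gripper value outside its range is refused whole. "jaw" is the opening in per cent of the stroke, from 0 (shut) to 100 (fully open), set as the call begins (left out, the last holds). The fingers move at their own pace and stop on an object; "force" is the grip in N (left out, the last holds). Time passes only in rows, so rows that repeat a pose let the fingers close. It gives the time, the measured TCP pose, the force, the opening and the grip force at its end, in the units of the state.
- r.get_obs(): the state, without advancing time (a new reading comes with each control period).
- viewer.camera(name): name is "scene" or "top" or "wrist"; returns (picture, depth): 480x640x3 uint8, blue, green, red; 480x640 float32, m along the optical axis (not along the pixel's ray), 0 where there is no reading.
- viewer.get_calibration(name): a dict with "K" (3x3 intrinsics, pixels), "R" (3x3) and "t" (3): a world point X has camera coordinates R X + t; the wrist camera has in their place "T_tool_cam" (4x4, takes a point from camera to tool coordinates, whose origin is the TCP and whose axes are the flange's). Camera axes: x right, y down, z forward; pixel columns grow to the right and rows downward; lengths in m; the calibration is good to about 2 mm. A picture is of the moment at which its call begins: read the wrist's pose just before it. get_calibration takes no time and is no camera call.
- workorder.finish_job(): hands the job in; it is judged then, once.
The state is a dict: "time": time; "joint_pos": joint angles; "qd": joint speeds; "tau": joint torques, N m; "ee_pos": TCP position; "tool_rot": TCP orientation; "ft_force": force on the tool from outside, world axes, zero at the start; "torque": the same for the moment, N m; "width": finger opening in m; "finger_force": force on a finger pad.
Only numpy, scipy, OpenCV 4.12 (cv2) and the standard library are available. Lean on these libraries where they do the work, as an engineer would, in place of code of your own. Each camera call takes 0.05 s, during which the arm holds its last target. There are 200 camera calls.

## Working session

There is one attempt and no reset: what is moved stays moved. The work goes in short steps, Python scripts to look and compute and a tool call to move; the robot and the scene stay as the last step left them, time stands still between calls to the robot, and variables do not carry over. Pictures are saved under pics/ and viewed, at most 14 in all, crops included, and the job is handed in when it is done.

Besides the shell and the picture viewer there is one more tool, called after ">>>" in YAML: its name, and indented under it one key for each argument. jog_arm: Moves the arm, as the interface text tells. Its arguments: {"type":"object","properties":{"rows":{"type":"array","items":{"type":"object","properties":{"xyz":{"type":"array","items":{"type":"number"}},"twist":{"type":"array","items":{"type":"number"}}}}},"jaw":{"type":"number"},"force":{"type":"number"}},"required":["rows"]}

```bash
mkdir -p pics; ls; python3 - <<'E'
from bench import r, viewer, workorder
import cv2,numpy as np
o=r.get_obs();print({k:np.round(v,3) for k,v in o.items()})
for n in("top","scene"):
    p,d=viewer.camera(n);cv2.imwrite(f"pics/{n}0.png",p);np.save(f"pics/{n}0.npy",d)
    c=viewer.get_calibration(n);print(n,c)
print(viewer.get_calibration("wrist"))
E
```

```text
pics
{'time': np.float64(0.0), 'joint_pos': array([ 1.005,  0.343,  1.525,  0.   ,  1.275, -0.146]), 'qd': array([ 0.003, -0.001, -0.003, -0.   ,  0.002,  0.002]), 'tau': array([ 0.0000e+00, -4.3367e+01, -2.4601e+01, -0.0000e+00,  8.0000e-03,
        0.0000e+00]), 'ee_pos': array([0.214, 0.479, 0.205]), 'tool_rot': array([-0.   ,  0.208,  0.978, -0.001]), 'ft_force': array([0.242, 0.506, 0.261]), 'torque': array([0.011, 0.003, 0.013]), 'finger_force': np.float64(0.0), 'width': np.float64(0.085)}
top {'K': array([[458.75182671,   0.        , 310.8784297 ],
       [  0.        , 458.75182671, 232.23844829],
       [  0.        ,   0.        ,   1.        ]]), 'R': array([[-0.02744926, -0.99947838,  0.01701476],
       [-0.996365  ,  0.02598266, -0.08112761],
       [ 0.0806432 , -0.01917981, -0.99655848]]), 't': array([0.29703366, 0.46799816, 0.89156552])}
scene {'K': array([[557.26072396,   0.        , 318.19304115],
       [  0.        , 557.26072396, 238.85595716],
       [  0.        ,   0.        ,   1.        ]]), 'R': array([[-0.61658315, -0.78728605,  0.00242633],
       [-0.39578559,  0.30730251, -0.86540103],
       [ 0.68057254, -0.534552  , -0.50107402]]), 't': array([0.53409048, 0.17097308, 1.02416097])}
{'K': array([[371.18667165,   0.        , 316.82821685],
       [  0.        , 371.18667165, 242.37583844],
       [  0.        ,   0.        ,   1.        ]]), 'T_tool_cam': array([[ 3.39222978e-04, -9.54448732e-01, -2.98374771e-01,
         7.63712114e-02],
       [ 9.99999109e-01, -6.14293392e-05,  1.33340305e-03,
         7.72508767e-04],
       [-1.29099382e-03, -2.98374957e-01,  9.54447860e-01,
        -1.68568071e-01],
       [ 0.00000000e+00,  0.00000000e+00,  0.00000000e+00,
         1.00000000e+00]])}
```

View pics/top0.png

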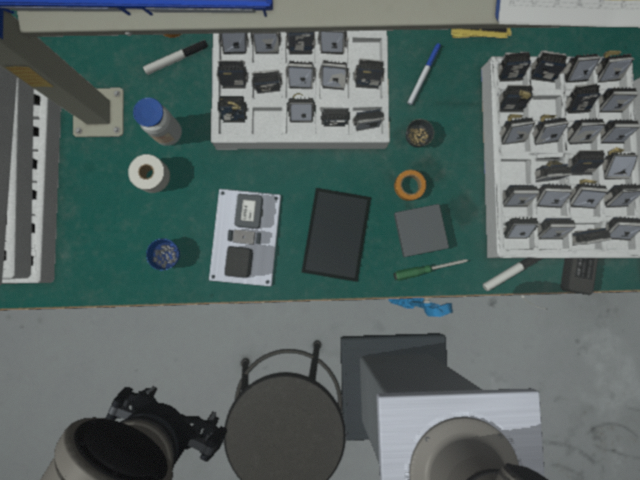

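View pics/scene0.png

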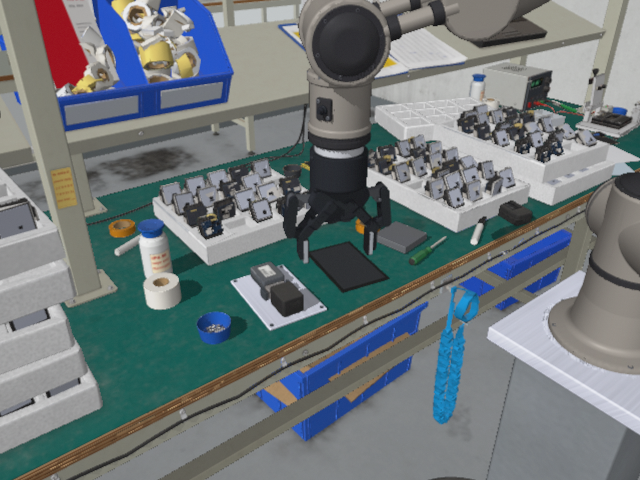

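The top view shows the board at about (245,237): lens case far end (248,210), block (243,237), adapter near end (239,262). The mat is at (337,235), the plate at (423,230), the roll at (411,184), the driver at (430,269) and the cup at (164,253). The scene view agrees, and the gripper is clear above the bench.

```bash
cat > h.py <<'E'
from bench import r, viewer, workorder
import cv2,numpy as np
from scipy.spatial.transform import Rotation as Ro
def pose():
    o=r.get_obs();q=o["tool_rot"];return Ro.from_quat([q[1],q[2],q[3],q[0]]).as_matrix(),o["ee_pos"]
def cloud(n,p=None):
    if p is None: RT,pt=pose()
    img,d=viewer.camera(n);c=viewer.get_calibration(n);K=c["K"]
    v,u=np.mgrid[:480,:640];X=np.stack([(u-K[0,2])/K[0,0]*d,(v-K[1,2])/K[1,1]*d,d],-1)
    if n=="wrist":
        T=c["T_tool_cam"];X=(X@T[:3,:3].T+T[:3,3])@RT.T+pt
    else: X=(X-c["t"])@c["R"]
    X[d==0]=np.nan
    return img,X
def rect(X,mask,zlo,zhi,lo,hi):
    """largest blob of points in a height band and xy window -> rect fit"""
    m=mask&(X[...,2]>zlo)&(X[...,2]<zhi)&(X[...,0]>lo[0])&(X[...,0]<hi[0])&(X[...,1]>lo[1])&(X[...,1]<hi[1])
    n,l,s,_=cv2.connectedComponentsWithStats(m.astype(np.uint8))
    if n<2: return None
    k=1+s[1:,4].argmax();P=X[l==k]
    c,wh,a=cv2.minAreaRect((P[:,:2]*1000).astype(np.float32))
    return np.round([*c,*wh,a,P[:,2].mean()*1000,len(P)],1)
def toward(x,y,z,yaw):
    """cm and rad in tool axes to TCP xyz, with tool y axis at yaw (mod pi), tool down"""
    R,p=pose();best=None
    for k in(0,np.pi):
        a=yaw+k;ty=np.array([np.cos(a),np.sin(a),0]);tz=np.array([0,0,-1.]);G=np.c_[np.cross(ty,tz),ty,tz]
        w=Ro.from_matrix(R.T@G).as_rotvec()
        if best is None or np.linalg.norm(w)<np.linalg.norm(best): best=w
    print("go",np.round(R.T@(np.array([x,y,z])-p)*100,2),"twist",np.round(best,3))
E
python3 - <<'E'
from h import *
img,X=cloud("top");A=np.ones(img.shape[:2],bool);hsv=cv2.cvtColor(img,cv2.COLOR_BGR2HSV)
W=((.3,.33),(.58,.55))
g=~((hsv[...,0]>60)&(hsv[...,0]<100)&(hsv[...,1]>80))
print("uv",[np.round(X[v,u],4) for u,v in((248,210),(243,237),(239,262),(215,260),(337,235),(423,230),(280,150+120))])
print("adapter",rect(X,A,.037,.06,*W));print("case",rect(X,A,.0265,.035,(.44,.38),W[1]))
print("board",rect(X,(img.min(-1)>140)&g,-.01,.012,*W))
print("raised",rect(X,A,.013,.06,*W))
print("mat",rect(X,img.max(-1)<60,-.02,.012,(.3,.15),(.6,.4)))
print("plate",rect(X,A,.013,.03,(.38,.03),(.55,.18)))
E
```

```text
uv [array([0.5212, 0.4061, 0.0315]), array([0.4704, 0.4195, 0.0088]), array([0.4202, 0.4227, 0.0485]), array([0.4263, 0.4757, 0.0076]), array([0.47  , 0.2317, 0.0021]), array([0.4741, 0.0625, 0.0208]), array([4.030e-01, 3.479e-01, 4.000e-04])]
adapter [420.9 426.8  48.1  58.1  83.   45.5 749. ]
case [520.4 407.3  49.9  64.7  83.   30.3 823. ]
board [ 470.6  417.8  122.1  182.9   83.5    6.  1861. ]
raised [520.1 406.1  52.9  64.8  82.3  29.8 878. ]
mat [4.724e+02 2.323e+02 1.160e+02 1.752e+02 7.880e+01 3.100e+00 4.833e+03]
plate [ 474.2   66.9   89.9   89.6    9.6   21.8 1896. ]
```

```bash
python3 - <<'E'
from h import *
toward(.455,.417,.2,np.deg2rad(83.3))
E
```

```text
go [-24.56   4.16   0.47] twist [-0.001 -0.    -0.303]
```

>>> jog_arm:
  rows:
    - {"xyz":[-4,0.7,0.1],"twist":[0,0,-0.05]}
    - {"xyz":[-8,1.4,0.2],"twist":[0,0,-0.1]}
    - {"xyz":[-12,2.1,0.3],"twist":[0,0,-0.15]}
    - {"xyz":[-16,2.8,0.4],"twist":[0,0,-0.2]}
    - {"xyz":[-20,3.5,0.5],"twist":[0,0,-0.25]}
    - {"xyz":[-24.5,4.2,0.5],"twist":[0,0,-0.303]}
    - {"xyz":[-24.5,4.2,0.5],"twist":[0,0,-0.303]}
    - {"xyz":[-24.5,4.2,0.5],"twist":[0,0,-0.303]}
  jaw: 100

```text
time: 0.82
ee_pos: [0.4569, 0.4164, 0.1991]
tool_rot: [-0.0, 0.06, 0.998, -0.0]
ft_force: [-0.2, -0.5, 0.2]
width: 0.0854
finger_force: 0.0
```

```bash
python3 - <<'E'
from h import *
img,X=cloud("wrist");cv2.imwrite("pics/w1.png",img);A=np.ones(img.shape[:2],bool)
W=((.3,.33),(.58,.55))
print("adapter",rect(X,A,.04,.055,*W));print("case",rect(X,A,.0265,.035,(.47,.33),W[1]))
print("block",rect(X,A,.018,.0265,(.445,.33),(.495,.55)))
print("board",rect(X,img.min(-1)>140,-.01,.012,*W))
E
```

```text
adapter [ 421.7  427.    46.7   57.8   83.    45.7 3518. ]
case [ 521.   406.7   49.9   65.    82.8   30.3 3073. ]
block [ 470.6  417.4   39.5   25.6   81.9   23.8 1083. ]
board [4.7140e+02 4.1790e+02 1.2510e+02 1.8490e+02 8.2800e+01 5.9000e+00
 1.3305e+04]
```

View pics/w1.png

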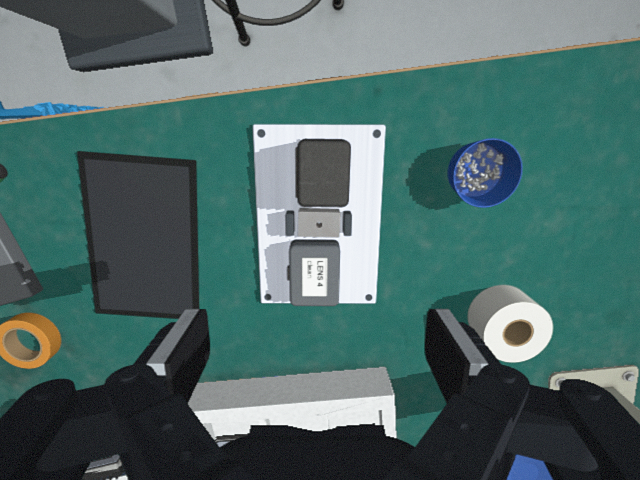

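The wrist view shows the adapter at (323,172), the block between its rails at (319,222) and the case at (313,272). Depth fits from both cameras agree to about 1 mm.

```bash
python3 - <<'E'
from h import *
toward(.521,.4067,.07,np.deg2rad(82.9))
toward(.521,.4067,.021,np.deg2rad(82.9))
E
```

```text
go [-6.68 -0.25 12.93] twist [-0.001 -0.001  0.005]
go [-6.69 -0.25 17.83] twist [-0.001 -0.001  0.005]
```

>>> jog_arm:
  rows:
    - {"xyz":[-3.3,-0.12,2.5]}
    - {"xyz":[-6.7,-0.25,4.5]}
    - {"xyz":[-6.7,-0.25,8.5]}
    - {"xyz":[-6.7,-0.25,12]}
    - {"xyz":[-6.7,-0.25,14]}
    - {"xyz":[-6.7,-0.25,16]}
    - {"xyz":[-6.7,-0.25,17]}
    - {"xyz":[-6.7,-0.25,17.8]}
    - {"xyz":[-6.7,-0.25,17.8]}
    - {"xyz":[-6.7,-0.25,17.8]}

```text
$.rows[0]: bad value
```

>>> jog_arm:
  rows:
    - {"xyz":[0,0,0]}
    - {"xyz":[0,0,0]}
    - {"xyz":[0,0,0]}
    - {"xyz":[0,0,0]}
    - {"xyz":[0,0,0]}
    - {"xyz":[0,0,0]}
    - {"xyz":[0,0,0]}
    - {"xyz":[0,0,0]}
  jaw: 30
  force: 30

```text
$.rows[0]: bad value
```

>>> jog_arm:
  rows:
    - {"xyz":[-3.3,-0.12,2.5],"twist":[0,0,0]}
    - {"xyz":[-6.7,-0.25,4.5],"twist":[0,0,0]}
    - {"xyz":[-6.7,-0.25,8.5],"twist":[0,0,0]}
    - {"xyz":[-6.7,-0.25,12],"twist":[0,0,0]}
    - {"xyz":[-6.7,-0.25,14],"twist":[0,0,0]}
    - {"xyz":[-6.7,-0.25,16],"twist":[0,0,0]}
    - {"xyz":[-6.7,-0.25,17],"twist":[0,0,0]}
    - {"xyz":[-6.7,-0.25,17.8],"twist":[0,0,0]}
    - {"xyz":[-6.7,-0.25,17.8],"twist":[0,0,0]}
    - {"xyz":[-6.7,-0.25,17.8],"twist":[0,0,0]}

```text
time: 1.7
ee_pos: [0.521, 0.4084, 0.0233]
tool_rot: [0.0, 0.058, 0.998, 0.0]
ft_force: [-0.4, 0.5, 1.3]
width: 0.0855
finger_force: 0.0
```

>>> jog_arm:
  rows:
    - {"xyz":[0,0,0],"twist":[0,0,0]}
    - {"xyz":[0,0,0],"twist":[0,0,0]}
    - {"xyz":[0,0,0],"twist":[0,0,0]}
    - {"xyz":[0,0,0],"twist":[0,0,0]}
    - {"xyz":[0,0,0],"twist":[0,0,0]}
    - {"xyz":[0,0,0],"twist":[0,0,0]}
    - {"xyz":[0,0,0],"twist":[0,0,0]}
    - {"xyz":[0,0,0],"twist":[0,0,0]}
  jaw: 30
  force: 30

```text
time: 2.37
ee_pos: [0.5211, 0.4076, 0.0223]
tool_rot: [-0.0, 0.058, 0.998, 0.0]
ft_force: [0.9, 0.7, -0.4]
width: 0.0258
finger_force: 0.0
```

```bash
python3 - <<'E'
from h import *
a,_=cloud("scene");b,X=cloud("wrist")
s=cv2.resize(a[200:380,180:420],(640,480));cv2.imwrite("pics/c2.png",np.hstack([cv2.resize(s,(400,300)),cv2.resize(b,(400,300))]))
E
```

```text
(no output)
```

View pics/c2.png

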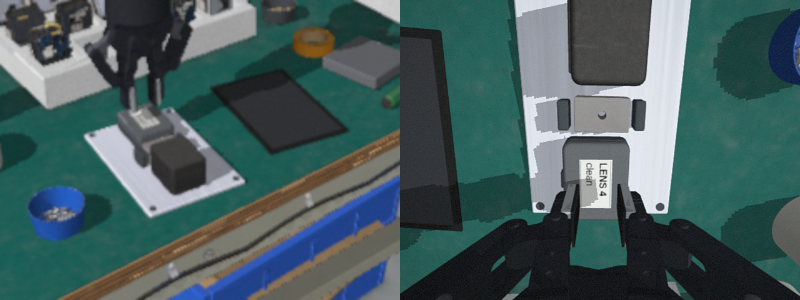

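The jaws closed to 26 mm above the case's far half (fingers near (570–630,190–245) in the right panel) without gripping it. I'll check the actual fingertip positions by depth.

```bash
python3 - <<'E'
from h import *
b,X=cloud("wrist");d=X
print(np.round(r.get_obs()["ee_pos"],4))
for u in (268,280,290,335,347,355,362,370): 
    print(u,[tuple(np.round(X[v,u]*1000).astype(int)) if np.isfinite(X[v,u,0]) else None for v in(270,290,310,330,350,370,390)])
c=b[200:480,180:460];cv2.imwrite("pics/c3.png",cv2.resize(c,(600,600)))
E
```

```text
[0.521  0.4077 0.0223]
268 [(np.int64(506), np.int64(388), np.int64(32)), (np.int64(517), np.int64(386), np.int64(29)), (np.int64(508), np.int64(392), np.int64(67)), (np.int64(509), np.int64(393), np.int64(80)), (np.int64(508), np.int64(395), np.int64(93)), (np.int64(508), np.int64(397), np.int64(104)), (np.int64(503), np.int64(399), np.int64(118))]
280 [(np.int64(507), np.int64(393), np.int64(30)), (np.int64(517), np.int64(392), np.int64(30)), (np.int64(509), np.int64(396), np.int64(66)), (np.int64(512), np.int64(397), np.int64(76)), (np.int64(518), np.int64(396), np.int64(78)), (np.int64(526), np.int64(395), np.int64(79)), (np.int64(597), np.int64(377), np.int64(0))]
290 [(np.int64(508), np.int64(398), np.int64(29)), (np.int64(517), np.int64(396), np.int64(31)), (np.int64(527), np.int64(395), np.int64(31)), (np.int64(539), np.int64(393), np.int64(30)), (np.int64(550), np.int64(392), np.int64(30)), (np.int64(584), np.int64(385), np.int64(-1)), (np.int64(598), np.int64(383), np.int64(0))]
335 [(np.int64(509), np.int64(418), np.int64(31)), (np.int64(520), np.int64(417), np.int64(30)),
[... 836 characters left out ...]
 (np.int64(531), np.int64(420), np.int64(86))]
362 [(np.int64(512), np.int64(431), np.int64(29)), (np.int64(522), np.int64(430), np.int64(30)), (np.int64(513), np.int64(427), np.int64(66)), (np.int64(512), np.int64(425), np.int64(81)), (np.int64(516), np.int64(424), np.int64(87)), (np.int64(520), np.int64(423), np.int64(91)), (np.int64(527), np.int64(422), np.int64(92))]
370 [(np.int64(522), np.int64(437), np.int64(6)), (np.int64(533), np.int64(436), np.int64(6)), (np.int64(517), np.int64(430), np.int64(59)), (np.int64(512), np.int64(428), np.int64(81)), (np.int64(512), np.int64(426), np.int64(93)), (np.int64(512), np.int64(425), np.int64(103)), (np.int64(507), np.int64(423), np.int64(117))]
```

View pics/c3.png

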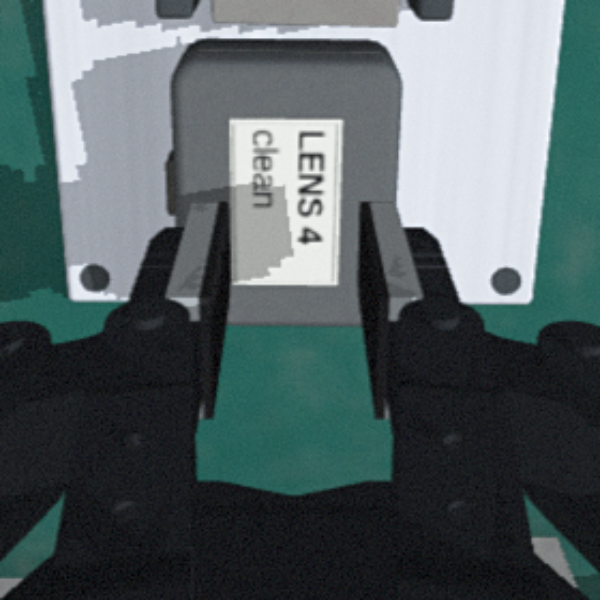

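>>> jog_arm:
  rows:
    - {"xyz":[0,0,0],"twist":[0,0,0]}
    - {"xyz":[0,0,0],"twist":[0,0,0]}
    - {"xyz":[0,0,0],"twist":[0,0,0]}
    - {"xyz":[0,0,0],"twist":[0,0,0]}
    - {"xyz":[0,0,0],"twist":[0,0,0]}
    - {"xyz":[0,0,0],"twist":[0,0,0]}
    - {"xyz":[0,0,0],"twist":[0,0,0]}
  jaw: 85

```text
time: 3.1
ee_pos: [0.5211, 0.4076, 0.0223]
tool_rot: [0.0, 0.058, 0.998, 0.0]
ft_force: [0.1, -0.2, 0.4]
width: 0.0727
finger_force: 0.0
```

```bash
python3 - <<'E'
from h import *
b,X=cloud("wrist");_,S=cloud("scene")
R,p=pose();print(p,r.get_obs()["width"])
for n,Y in(("w",X),("s",S)):
    T=(Y-p)@R*1000  # tool coords mm
    m=(abs(T[...,0])<11)&(abs(T[...,1])<60)&(abs(T[...,1])>32)&(T[...,2]>-75)&(Y[...,2]>.034)
    for s in(1,-1):
        q=T[m&(T[...,1]*s>0)];print(n,s,len(q),np.round(np.percentile(q,[2,50,98],axis=0)).tolist() if len(q) else 0)
E
```

```text
[0.52107128 0.40765812 0.02232094] 0.07260765883594224
w 1 3202 [[-10.0, 37.0, -73.0], [7.0, 37.0, -58.0], [11.0, 50.0, -37.0]]
w -1 3248 [[-10.0, -48.0, -73.0], [7.0, -36.0, -58.0], [11.0, -35.0, -37.0]]
s 1 112 [[-4.0, 37.0, -74.0], [8.0, 47.0, -55.0], [11.0, 51.0, -35.0]]
s -1 113 [[-8.0, -50.0, -73.0], [5.0, -37.0, -56.0], [11.0, -35.0, -35.0]]
```

Both cameras put the open fingertips 36 mm behind the reported TCP, not 11 mm ahead of it. I'll trust the cameras and go down 4.5 cm more.

>>> jog_arm:
  rows:
    - {"xyz":[0,0.05,1.5],"twist":[0,0,0]}
    - {"xyz":[0,0.1,3],"twist":[0,0,0]}
    - {"xyz":[0,0.1,4],"twist":[0,0,0]}
    - {"xyz":[0,0.1,4.5],"twist":[0,0,0]}
    - {"xyz":[0,0.1,4.5],"twist":[0,0,0]}
    - {"xyz":[0,0.1,4.5],"twist":[0,0,0]}

```text
time: 3.7
ee_pos: [0.5213, 0.4087, -0.0226]
tool_rot: [0.0, 0.058, 0.998, 0.0]
ft_force: [1.0, -0.8, -0.2]
width: 0.0726
finger_force: 0.0
```

>>> jog_arm:
  rows:
    - {"xyz":[0,0,0],"twist":[0,0,0]}
    - {"xyz":[0,0,0],"twist":[0,0,0]}
    - {"xyz":[0,0,0],"twist":[0,0,0]}
    - {"xyz":[0,0,0],"twist":[0,0,0]}
    - {"xyz":[0,0,0],"twist":[0,0,0]}
    - {"xyz":[0,0,0],"twist":[0,0,0]}
  jaw: 30
  force: 30

```text
time: 4.2
ee_pos: [0.5218, 0.4091, -0.0216]
tool_rot: [0.001, 0.058, 0.998, 0.001]
ft_force: [-1.2, -0.1, 6.2]
width: 0.0495
finger_force: 33.1
```

```bash
python3 - <<'E'
from h import *
toward(.5136,.2241,.05,np.deg2rad(78.8))
toward(.5136,.2241,-.024,np.deg2rad(78.8))
E
```

```text
go [ -1.35 -18.46  -7.18] twist [0.001 0.002 0.079]
go [ -1.33 -18.47   0.22] twist [0.001 0.002 0.079]
```

>>> jog_arm:
  rows:
    - {"xyz":[0,0,-2],"twist":[0,0,0]}
    - {"xyz":[0,0,-5],"twist":[0,0,0]}
    - {"xyz":[0,-2,-7.5],"twist":[0,0,0.01]}
    - {"xyz":[-0.5,-5.5,-7.5],"twist":[0,0,0.03]}
    - {"xyz":[-0.8,-9.5,-7.5],"twist":[0,0,0.05]}
    - {"xyz":[-1,-13,-7.5],"twist":[0,0,0.06]}
    - {"xyz":[-1.3,-16.5,-7.5],"twist":[0,0,0.079]}
    - {"xyz":[-1.35,-18.5,-7.5],"twist":[0,0,0.079]}
    - {"xyz":[-1.35,-18.5,-6],"twist":[0,0,0.079]}
    - {"xyz":[-1.35,-18.5,-4],"twist":[0,0,0.079]}

```text
time: 5.03
ee_pos: [0.5145, 0.2222, 0.0186]
tool_rot: [0.002, 0.099, 0.995, 0.001]
ft_force: [0.3, 0.0, -1.2]
width: 0.0495
finger_force: 32.5
```

```bash
python3 - <<'E'
from h import *
o=r.get_obs();print(o["finger_force"],o["width"],pose()[1])
toward(.5136,.2241,-.024,np.deg2rad(78.8))
E
```

```text
32.47843623161316 0.04951425290479058 [0.51445839 0.22215966 0.01862241]
go [0.14 0.17 4.26] twist [ 0.002  0.003 -0.003]
```

>>> jog_arm:
  rows:
    - {"xyz":[0,0.1,1.5],"twist":[0,0,0]}
    - {"xyz":[0,0.1,3],"twist":[0,0,0]}
    - {"xyz":[0,0.1,3.6],"twist":[0,0,0]}
    - {"xyz":[0,0.1,4],"twist":[0,0,0]}
    - {"xyz":[0,0.1,4.1],"twist":[0,0,0]}
    - {"xyz":[0,0.1,4.1],"twist":[0,0,0]}
    - {"xyz":[0,0.1,4.1],"twist":[0,0,0]}
    - {"xyz":[0,0.1,4.1],"twist":[0,0,0]}

```text
time: 5.7
ee_pos: [0.5138, 0.2245, -0.0229]
tool_rot: [0.001, 0.098, 0.995, 0.0]
ft_force: [-0.6, -0.4, 0.3]
width: 0.0492
finger_force: 32.5
```

>>> jog_arm:
  rows:
    - {"xyz":[0,0,0.1],"twist":[0,0,0]}
    - {"xyz":[0,0,0.17],"twist":[0,0,0]}
    - {"xyz":[0,0,0.17],"twist":[0,0,0]}
    - {"xyz":[0,0,0.17],"twist":[0,0,0]}

```text
time: 6.03
ee_pos: [0.5136, 0.2244, -0.0246]
tool_rot: [0.001, 0.098, 0.995, 0.0]
ft_force: [-0.7, -0.7, 5.5]
width: 0.0494
finger_force: 33.1
```

>>> jog_arm:
  rows:
    - {"xyz":[0,0,0],"twist":[0,0,0]}
    - {"xyz":[0,0,0],"twist":[0,0,0]}
    - {"xyz":[0,0,0],"twist":[0,0,0]}
    - {"xyz":[0,0,-1],"twist":[0,0,0]}
    - {"xyz":[0,0,-4],"twist":[0,0,0]}
    - {"xyz":[0,0,-8],"twist":[0,0,0]}
    - {"xyz":[0,0,-11],"twist":[0,0,0]}
  jaw: 85

```text
time: 6.62
ee_pos: [0.5135, 0.2244, 0.0873]
tool_rot: [0.0, 0.098, 0.995, 0.0]
ft_force: [0.9, 0.4, 0.7]
width: 0.0723
finger_force: 0.0
```

```bash
python3 - <<'E'
from h import *
toward(.4217,.427,.05,np.deg2rad(82.9))
_,X=cloud("top");print(rect(X,np.ones((480,640),bool),.0235,.033,(.45,.15),(.58,.3)))
E
```

```text
go [12.95 18.08  3.73] twist [ 0.001  0.001 -0.072]
[490.5 249.6  25.5  10.6  33.3  26.9  42. ]
```

>>> jog_arm:
  rows:
    - {"xyz":[2,3,0],"twist":[0,0,-0.01]}
    - {"xyz":[4.3,6,0],"twist":[0,0,-0.03]}
    - {"xyz":[6.5,9,0],"twist":[0,0,-0.04]}
    - {"xyz":[8.7,12,0],"twist":[0,0,-0.05]}
    - {"xyz":[11,15.3,0],"twist":[0,0,-0.072]}
    - {"xyz":[12.95,18.1,1],"twist":[0,0,-0.072]}
    - {"xyz":[12.95,18.1,3],"twist":[0,0,-0.072]}
    - {"xyz":[12.95,18.1,3.7],"twist":[0,0,-0.072]}
    - {"xyz":[12.95,18.1,3.7],"twist":[0,0,-0.072]}

```text
time: 7.42
ee_pos: [0.42, 0.426, 0.0458]
tool_rot: [-0.002, 0.061, 0.998, -0.002]
ft_force: [0.5, 0.1, -0.1]
width: 0.0723
finger_force: 0.0
```

```bash
python3 - <<'E'
from h import *
A=np.ones((480,640),bool)
_,X=cloud("top");print(rect(X,A,.0235,.033,(.45,.15),(.58,.3)))
_,X=cloud("wrist");print(rect(X,A,.04,.055,(.38,.38),(.47,.48)))
toward(.4217,.427,-.016,np.deg2rad(82.9))
E
```

```text
[512.7 226.3  50.   64.7  78.7  27.2 809. ]
[ 421.   427.1   46.2   57.8   82.2   45.7 9599. ]
go [0.04 0.08 6.39] twist [-0.    -0.    -0.001]
```

Case is well placed on the mat (513, 226, square to it). Now the adapter.

>>> jog_arm:
  rows:
    - {"xyz":[0,0.1,2],"twist":[0,0,0]}
    - {"xyz":[0,0.1,4],"twist":[0,0,0]}
    - {"xyz":[0,0.1,5.5],"twist":[0,0,0]}
    - {"xyz":[0,0.1,6.4],"twist":[0,0,0]}
    - {"xyz":[0,0.1,6.4],"twist":[0,0,0]}
    - {"xyz":[0,0.1,6.4],"twist":[0,0,0]}

```text
time: 8.02
ee_pos: [0.4224, 0.4277, -0.0156]
tool_rot: [0.0, 0.062, 0.998, 0.0]
ft_force: [0.5, 0.1, 0.3]
width: 0.0726
finger_force: 0.0
```

>>> jog_arm:
  rows:
    - {"xyz":[0,0,0],"twist":[0,0,0]}
    - {"xyz":[0,0,0],"twist":[0,0,0]}
    - {"xyz":[0,0,0],"twist":[0,0,0]}
    - {"xyz":[0,0,0],"twist":[0,0,0]}
    - {"xyz":[0,0,0],"twist":[0,0,0]}
    - {"xyz":[0,0,0],"twist":[0,0,0]}
  jaw: 30
  force: 40

```text
time: 8.52
ee_pos: [0.4224, 0.4285, -0.015]
tool_rot: [0.001, 0.062, 0.998, 0.001]
ft_force: [0.7, -1.2, 7.0]
width: 0.0455
finger_force: 42.2
```

```bash
python3 - <<'E'
from h import *
toward(.4312,.2405,pose()[1][2]-.003,np.deg2rad(78.8))
E
```

```text
go [ -3.2  -18.55   0.28] twist [0.002 0.002 0.072]
```

>>> jog_arm:
  rows:
    - {"xyz":[0,0,-2],"twist":[0,0,0]}
    - {"xyz":[0,0,-5],"twist":[0,0,0]}
    - {"xyz":[-0.3,-2,-6],"twist":[0,0,0.01]}
    - {"xyz":[-1,-5.5,-6],"twist":[0,0,0.03]}
    - {"xyz":[-1.6,-9.5,-6],"twist":[0,0,0.05]}
    - {"xyz":[-2.3,-13,-6],"twist":[0,0,0.06]}
    - {"xyz":[-2.9,-16.5,-6],"twist":[0,0,0.072]}
    - {"xyz":[-3.2,-18.55,-6],"twist":[0,0,0.072]}
    - {"xyz":[-3.2,-18.55,-4],"twist":[0,0,0.072]}
    - {"xyz":[-3.2,-18.55,-2],"twist":[0,0,0.072]}

```text
time: 9.35
ee_pos: [0.4317, 0.2391, 0.0045]
tool_rot: [0.002, 0.099, 0.995, 0.001]
ft_force: [-0.3, 0.7, -1.7]
width: 0.0453
finger_force: 41.7
```

>>> jog_arm:
  rows:
    - {"xyz":[0,0,1],"twist":[0,0,0]}
    - {"xyz":[0,0,1.8],"twist":[0,0,0]}
    - {"xyz":[0,0,2],"twist":[0,0,0]}
    - {"xyz":[0,0,2.1],"twist":[0,0,0]}
    - {"xyz":[0,0,2.1],"twist":[0,0,0]}
    - {"xyz":[0,0,2.1],"twist":[0,0,0]}

```text
time: 9.85
ee_pos: [0.4308, 0.2405, -0.0168]
tool_rot: [0.001, 0.097, 0.995, 0.0]
ft_force: [0.2, 0.2, -1.6]
width: 0.0457
finger_force: 41.6
```

>>> jog_arm:
  rows:
    - {"xyz":[0,0,0.1],"twist":[0,0,0]}
    - {"xyz":[0,0,0.15],"twist":[0,0,0]}
    - {"xyz":[0,0,0.15],"twist":[0,0,0]}
    - {"xyz":[0,0,0.15],"twist":[0,0,0]}

```text
time: 10.18
ee_pos: [0.4309, 0.2404, -0.018]
tool_rot: [0.001, 0.098, 0.995, 0.0]
ft_force: [-1.3, -0.4, 4.8]
width: 0.0456
finger_force: 42.4
```

>>> jog_arm:
  rows:
    - {"xyz":[0,0,0],"twist":[0,0,0]}
    - {"xyz":[0,0,0],"twist":[0,0,0]}
    - {"xyz":[0,0,0],"twist":[0,0,0]}
    - {"xyz":[0,0,-1],"twist":[0,0,0]}
    - {"xyz":[0,0,-4],"twist":[0,0,0]}
    - {"xyz":[0,0,-8],"twist":[0,0,0]}
    - {"xyz":[0,0,-12],"twist":[0,0,0]}
    - {"xyz":[0,0,-15],"twist":[0,0,0]}
    - {"xyz":[0,0,-15],"twist":[0,0,0]}
  jaw: 85

```text
time: 10.93
ee_pos: [0.4339, 0.2414, 0.138]
tool_rot: [0.006, 0.098, 0.995, 0.003]
ft_force: [1.5, 0.7, 0.2]
width: 0.0727
finger_force: 0.0
```

```bash
python3 - <<'E'
from h import *
A=np.ones((480,640),bool)
img,X=cloud("top");print("case",rect(X,A,.0235,.033,(.45,.15),(.58,.3)))
img,X=cloud("wrist");print("adapter",rect(X,A,.038,.055,(.35,.15),(.5,.32)))
print("block",rect(X,A,.018,.0265,(.44,.38),(.5,.45)))
print(r.get_obs()["joint_pos"])
toward(.4706,.4174,.06,np.deg2rad(-7.3))
E
```

```text
case [541.6 228.4  18.9  46.   18.7  27.1 138. ]
adapter [ 429.6  241.5   46.1   57.3   78.8   42.7 4640. ]
block [ 471.2  422.6   53.1   25.4   81.5   23.7 2146. ]
[ 3.53035864e-01  3.57039437e-01  1.72045492e+00  6.62664217e-05
  1.06050179e+00 -1.02203051e+00]
go [-0.42 18.13  7.32] twist [4.000e-03 1.000e-03 1.502e+00]
```

>>> jog_arm:
  rows:
    - {"xyz":[0,2,0],"twist":[0,0,0.12]}
    - {"xyz":[0,4,0],"twist":[0,0,0.24]}
    - {"xyz":[0,6,0],"twist":[0,0,0.36]}
    - {"xyz":[0,8,0],"twist":[0,0,0.48]}
    - {"xyz":[0,10,0],"twist":[0,0,0.6]}
    - {"xyz":[0,12,0],"twist":[0,0,0.72]}
    - {"xyz":[0,14,0],"twist":[0,0,0.84]}
    - {"xyz":[-0.2,16,0],"twist":[0,0,0.96]}
    - {"xyz":[-0.4,18.1,0],"twist":[0,0,1.08]}
    - {"xyz":[-0.4,18.1,0],"twist":[0,0,1.2]}

```text
time: 11.87
ee_pos: [0.4691, 0.4192, 0.1288]
tool_rot: [-0.001, 0.644, 0.765, -0.001]
ft_force: [-0.1, -0.7, 0.7]
width: 0.0728
finger_force: 0.0
```

```bash
python3 - <<'E'
from h import *
A=np.ones((480,640),bool)
img,X=cloud("top");print("case",rect(X,A,.0235,.033,(.45,.15),(.58,.3)))
print(r.get_obs()["joint_pos"])
toward(.4706,.4174,.06,np.deg2rad(-7.3))
E
```

```text
case [512.6 226.4  49.7  65.   79.4  27.4 809. ]
[6.05840061e-01 5.94963593e-01 1.32624035e+00 2.74456057e-04
 1.22381190e+00 4.42242437e-01]
go [-0.05  0.21  6.86] twist [-0.003  0.002  0.291]
```

>>> jog_arm:
  rows:
    - {"xyz":[-0.05,0.2,2],"twist":[0,0,0.12]}
    - {"xyz":[-0.05,0.2,4],"twist":[0,0,0.24]}
    - {"xyz":[-0.05,0.2,6.9],"twist":[0,0,0.291]}
    - {"xyz":[-0.05,0.2,6.9],"twist":[0,0,0.291]}
    - {"xyz":[-0.05,0.2,6.9],"twist":[0,0,0.291]}
  jaw: 60

```text
time: 12.33
ee_pos: [0.4701, 0.4152, 0.06]
tool_rot: [-0.0, 0.746, 0.666, -0.003]
ft_force: [-0.4, -0.4, 0.6]
width: 0.051
finger_force: 0.0
```

```bash
python3 - <<'E'
from h import *
A=np.ones((480,640),bool)
img,X=cloud("wrist");cv2.imwrite("pics/w4.png",img)
T=img;R,p=pose();L=(X-p)@R*1000
for s in(1,-1):
    m=(abs(L[...,0])<11)&(L[...,1]*s>15)&(L[...,1]*s<48)&(L[...,2]>-75)&(X[...,2]>.034);q=L[m];print(s,np.round(np.percentile(q,[2,98],axis=0)).tolist())
for lo,hi in((.018,.0265),(.0215,.0265)): print("block",rect(X,A,lo,hi,(.44,.39),(.5,.446)))
toward(.4706,.4174,-.019,np.deg2rad(-7.3))
E
```

```text
1 [[-10.0, 25.0, -74.0], [11.0, 45.0, -30.0]]
-1 [[-10.0, -46.0, -74.0], [11.0, -26.0, -30.0]]
block [ 470.5  417.3   40.9   25.    82.    23.7 2772. ]
block [ 470.5  417.3   40.8   25.    81.9   23.9 2676. ]
go [ 0.13 -0.07  8.09] twist [-0.001  0.001  0.014]
```

View pics/w4.png

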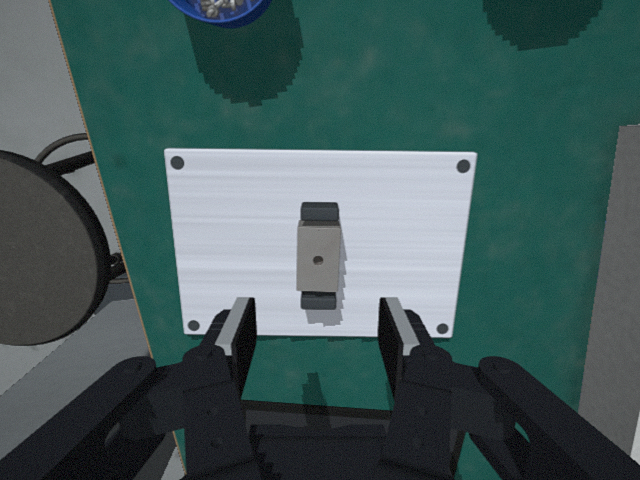

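The block is alone in its slot at (318,258), with the rails at (318,212) and (318,300) and the fingers clear on both sides.

>>> jog_arm:
  rows:
    - {"xyz":[0.1,-0.05,2],"twist":[0,0,0.014]}
    - {"xyz":[0.1,-0.05,4],"twist":[0,0,0.014]}
    - {"xyz":[0.1,-0.05,6],"twist":[0,0,0.014]}
    - {"xyz":[0.1,-0.05,7.2],"twist":[0,0,0.014]}
    - {"xyz":[0.1,-0.05,7.8],"twist":[0,0,0.014]}
    - {"xyz":[0.1,-0.05,7.8],"twist":[0,0,0.014]}
    - {"xyz":[0.1,-0.05,7.8],"twist":[0,0,0.014]}

```text
time: 12.97
ee_pos: [0.4719, 0.4181, -0.0148]
tool_rot: [0.0, 0.751, 0.66, 0.001]
ft_force: [0.0, -0.4, 0.2]
width: 0.0513
finger_force: 0.0
```

>>> jog_arm:
  rows:
    - {"xyz":[0,0,0],"twist":[0,0,0]}
    - {"xyz":[0,0,0],"twist":[0,0,0]}
    - {"xyz":[0,0,0],"twist":[0,0,0]}
    - {"xyz":[0,0,0],"twist":[0,0,0]}
    - {"xyz":[0,0,0],"twist":[0,0,0]}
    - {"xyz":[0,0,0],"twist":[0,0,0]}
    - {"xyz":[0,0,0],"twist":[0,0,0]}
  jaw: 10
  force: 50

```text
time: 13.55
ee_pos: [0.4721, 0.4183, -0.0143]
tool_rot: [0.0, 0.751, 0.66, 0.001]
ft_force: [0.1, -0.4, 7.0]
width: 0.0236
finger_force: 49.9
```

```bash
python3 - <<'E'
from h import *
toward(.4745,.0665,pose()[1][2]+.016,np.deg2rad(9.6))
E
```

```text
go [-34.85   4.8   -1.66] twist [ 0.002 -0.002 -0.297]
```

>>> jog_arm:
  rows:
    - {"xyz":[0,0,-3],"twist":[0,0,0]}
    - {"xyz":[0,0,-6.5],"twist":[0,0,0]}
    - {"xyz":[-3,0.4,-7.5],"twist":[0,0,-0.03]}
    - {"xyz":[-7,1,-7.5],"twist":[0,0,-0.06]}
    - {"xyz":[-11,1.6,-7.5],"twist":[0,0,-0.09]}
    - {"xyz":[-15,2.1,-7.5],"twist":[0,0,-0.13]}
    - {"xyz":[-19,2.6,-7.5],"twist":[0,0,-0.17]}
    - {"xyz":[-23,3.2,-7.5],"twist":[0,0,-0.2]}
    - {"xyz":[-27,3.7,-7.5],"twist":[0,0,-0.23]}
    - {"xyz":[-31,4.3,-7.5],"twist":[0,0,-0.26]}

```text
time: 14.38
ee_pos: [0.4731, 0.103, 0.0593]
tool_rot: [0.0, 0.659, 0.752, 0.0]
ft_force: [1.1, 0.1, -1.6]
width: 0.024
finger_force: 49.6
```

```bash
python3 - <<'E'
from h import *
o=r.get_obs();print(o["width"],o["finger_force"])
toward(.4745,.0665,.02,np.deg2rad(9.6))
E
```

```text
0.023996074287186826 49.572996497154236
go [-3.64 -0.34  3.93] twist [ 0.    -0.    -0.036]
```

>>> jog_arm:
  rows:
    - {"xyz":[-3.7,-0.3,1],"twist":[0,0,-0.036]}
    - {"xyz":[-3.7,-0.3,2.5],"twist":[0,0,-0.036]}
    - {"xyz":[-3.7,-0.3,3.9],"twist":[0,0,-0.036]}
    - {"xyz":[-3.7,-0.3,3.9],"twist":[0,0,-0.036]}
    - {"xyz":[-3.7,-0.3,3.9],"twist":[0,0,-0.036]}

```text
time: 14.8
ee_pos: [0.475, 0.0676, 0.0199]
tool_rot: [-0.001, 0.646, 0.763, -0.0]
ft_force: [0.2, 0.7, -1.8]
width: 0.0235
finger_force: 49.5
```

```bash
python3 - <<'E'
from h import *
A=np.ones((480,640),bool)
img,X=cloud("wrist");cv2.imwrite("pics/w5.png",img)
R,p=pose();print(p)
print("plate",rect(X,A,.0205,.0245,(.4,0),(.55,.14)))
# block top: tool-frame points between pads
L=(X-p)@R*1000
m=(abs(L[...,0])<30)&(abs(L[...,1])<11)&(X[...,2]>.045)&(X[...,2]<.075);q=X[m]*1000
print("blocktop",len(q),np.round(np.percentile(q,[2,50,98],axis=0)).tolist(), np.round(np.percentile(L[m],[2,50,98],axis=0)).tolist())
toward(.4742,.0668,p[2],np.deg2rad(9.6))
E
```

```text
[0.47560607 0.06787199 0.02047988]
plate [4.7330e+02 7.1200e+01 8.9600e+01 7.8400e+01 9.9000e+00 2.1900e+01
 1.7309e+04]
blocktop 5587 [[463.0, 48.0, 47.0], [475.0, 71.0, 58.0], [487.0, 88.0, 59.0]] [[-20.0, -11.0, -39.0], [3.0, -0.0, -38.0], [19.0, 11.0, -27.0]]
go [-0.08 -0.16 -0.  ] twist [ 0.    -0.    -0.001]
```

View pics/w5.png

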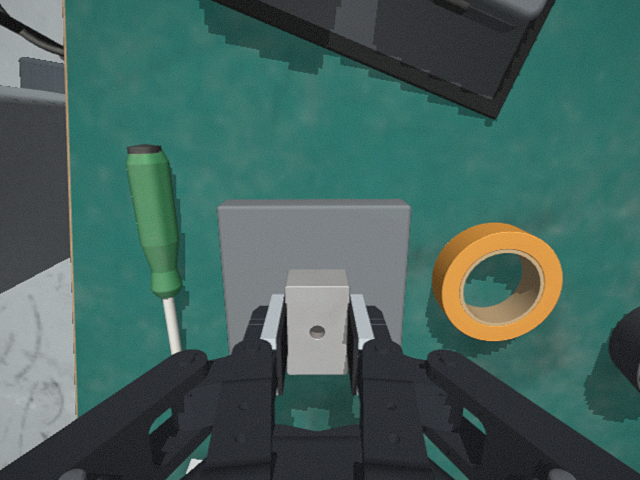

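The block is held level and centred in the jaws at (317,320), above the plate. The driver at (160,230) and roll at (497,282) are clear of the fingers.

>>> jog_arm:
  rows:
    - {"xyz":[-0.15,-0.1,0.8],"twist":[0,0,0]}
    - {"xyz":[-0.15,-0.1,1.4],"twist":[0,0,0]}
    - {"xyz":[-0.15,-0.1,1.75],"twist":[0,0,0]}
    - {"xyz":[-0.15,-0.1,1.8],"twist":[0,0,0]}
    - {"xyz":[-0.15,-0.1,1.8],"twist":[0,0,0]}
    - {"xyz":[-0.15,-0.1,1.8],"twist":[0,0,0]}

```text
time: 15.35
ee_pos: [0.4747, 0.0661, 0.0021]
tool_rot: [-0.0, 0.646, 0.763, 0.0]
ft_force: [-0.1, 0.4, -1.6]
width: 0.0237
finger_force: 49.6
```

>>> jog_arm:
  rows:
    - {"xyz":[0,0,0.05],"twist":[0,0,0]}
    - {"xyz":[0,0,0.08],"twist":[0,0,0]}
    - {"xyz":[0,0,0.08],"twist":[0,0,0]}
    - {"xyz":[0,0,0.08],"twist":[0,0,0]}

```text
time: 15.68
ee_pos: [0.4749, 0.0661, 0.0016]
tool_rot: [0.0, 0.646, 0.763, 0.0]
ft_force: [-1.2, 1.0, 3.1]
width: 0.0235
finger_force: 50.1
```

>>> jog_arm:
  rows:
    - {"xyz":[0,0,0],"twist":[0,0,0]}
    - {"xyz":[0,0,0],"twist":[0,0,0]}
    - {"xyz":[0,0,0],"twist":[0,0,0]}
    - {"xyz":[0,0,0],"twist":[0,0,0]}
    - {"xyz":[0,0,-2],"twist":[0,0,0]}
    - {"xyz":[0,0,-5],"twist":[0,0,0]}
    - {"xyz":[0,0,-9],"twist":[0,0,0]}
    - {"xyz":[0,0,-13],"twist":[0,0,0]}
    - {"xyz":[2,0,-13],"twist":[0,0,0]}
    - {"xyz":[4,0,-13],"twist":[0,0,0]}
  jaw: 55

```text
time: 16.52
ee_pos: [0.4699, 0.1054, 0.134]
tool_rot: [0.002, 0.647, 0.763, 0.002]
ft_force: [0.2, 0.9, -1.0]
width: 0.0468
finger_force: 0.0
```

```bash
python3 - <<'E'
from h import *
A=np.ones((480,640),bool)
img,X=cloud("wrist")
print("block",rect(X,A,.034,.045,(.4,.01),(.55,.13)))
print("plate",rect(X,A,.0195,.0245,(.4,0),(.55,.14)))
print("adapter",rect(X,A,.037,.055,(.35,.15),(.5,.32)))
toward(.4304,.241,.09,np.deg2rad(78.8))
print(r.get_obs()["joint_pos"])
E
```

```text
block [ 475.3   65.6   24.5   40.3    8.8   39.6 1576. ]
plate [ 474.1   65.5   89.9   90.3    9.6   21.8 9400. ]
adapter [ 429.8  240.4   44.3   58.1   78.9   42.7 5704. ]
go [13.68 -1.54  4.28] twist [ 0.003  0.    -1.21 ]
[ 0.06685262  0.33564205  1.75417842  0.00206963  1.04902065 -0.09980725]
```

Block is centred on the plate to about 1 mm. Next, fetch the adapter.

>>> jog_arm:
  rows:
    - {"xyz":[1.5,0,0],"twist":[0,0,-0.12]}
    - {"xyz":[3,0,0],"twist":[0,0,-0.24]}
    - {"xyz":[4.5,-0.3,0],"twist":[0,0,-0.36]}
    - {"xyz":[6,-0.6,0],"twist":[0,0,-0.48]}
    - {"xyz":[7.5,-0.8,0],"twist":[0,0,-0.6]}
    - {"xyz":[9,-1,0],"twist":[0,0,-0.72]}
    - {"xyz":[10.5,-1.2,0],"twist":[0,0,-0.84]}
    - {"xyz":[12,-1.4,0],"twist":[0,0,-0.96]}
    - {"xyz":[13.6,-1.5,2],"twist":[0,0,-1.08]}
    - {"xyz":[13.6,-1.5,4],"twist":[0,0,-1.21]}
  jaw: 85

```text
time: 17.4
ee_pos: [0.431, 0.2394, 0.0916]
tool_rot: [0.001, 0.096, 0.995, 0.001]
ft_force: [0.2, -0.5, -0.6]
width: 0.0726
finger_force: 0.0
```

```bash
python3 - <<'E'
from h import *
A=np.ones((480,640),bool)
img,X=cloud("wrist");print("adapter",rect(X,A,.037,.055,(.37,.18),(.48,.3)))
toward(.4300,.2408,-.017,np.deg2rad(78.8))
E
```

```text
adapter [ 429.7  241.4   46.1   57.7   78.9   42.7 6371. ]
go [-0.14  0.39 10.43] twist [-0.002 -0.004  0.011]
```

>>> jog_arm:
  rows:
    - {"xyz":[-0.2,0.2,2],"twist":[0,0,0.01]}
    - {"xyz":[-0.2,0.2,4],"twist":[0,0,0.01]}
    - {"xyz":[-0.2,0.2,6.5],"twist":[0,0,0.01]}
    - {"xyz":[-0.2,0.2,8.5],"twist":[0,0,0.01]}
    - {"xyz":[-0.2,0.2,9.8],"twist":[0,0,0.01]}
    - {"xyz":[-0.2,0.2,10.5],"twist":[0,0,0.01]}
    - {"xyz":[-0.2,0.2,10.5],"twist":[0,0,0.01]}
    - {"xyz":[-0.2,0.2,10.5],"twist":[0,0,0.01]}

```text
time: 18.12
ee_pos: [0.4335, 0.2385, -0.0134]
tool_rot: [-0.0, 0.105, 0.994, 0.0]
ft_force: [0.2, 0.9, 0.8]
width: 0.0726
finger_force: 0.0
```

>>> jog_arm:
  rows:
    - {"xyz":[0,0,0],"twist":[0,0,0]}
    - {"xyz":[0,0,0],"twist":[0,0,0]}
    - {"xyz":[0,0,0],"twist":[0,0,0]}
    - {"xyz":[0,0,0],"twist":[0,0,0]}
    - {"xyz":[0,0,0],"twist":[0,0,0]}
    - {"xyz":[0,0,0],"twist":[0,0,0]}
  jaw: 30
  force: 40

```text
time: 18.62
ee_pos: [0.4341, 0.239, -0.0125]
tool_rot: [0.001, 0.105, 0.994, 0.001]
ft_force: [-0.2, -0.6, 6.8]
width: 0.0454
finger_force: 41.9
```

```bash
python3 - <<'E'
from h import *
toward(.4222,.4275,pose()[1][2]+.003,np.deg2rad(82.9))
E
```

```text
go [ 5.09 18.19 -0.29] twist [ 0.001  0.002 -0.086]
```

>>> jog_arm:
  rows:
    - {"xyz":[0,0,-2],"twist":[0,0,0]}
    - {"xyz":[0,0,-5],"twist":[0,0,0]}
    - {"xyz":[0.5,2,-6],"twist":[0,0,-0.01]}
    - {"xyz":[1.4,5.5,-6],"twist":[0,0,-0.03]}
    - {"xyz":[2.4,9.5,-6],"twist":[0,0,-0.05]}
    - {"xyz":[3.4,13,-6],"twist":[0,0,-0.07]}
    - {"xyz":[4.3,16.5,-6],"twist":[0,0,-0.086]}
    - {"xyz":[4.75,18.2,-6],"twist":[0,0,-0.086]}
    - {"xyz":[4.75,18.2,-4],"twist":[0,0,-0.086]}
    - {"xyz":[4.75,18.2,-2],"twist":[0,0,-0.086]}

```text
time: 19.45
ee_pos: [0.4248, 0.4287, 0.0068]
tool_rot: [0.001, 0.061, 0.998, 0.001]
ft_force: [1.0, -0.8, -2.8]
width: 0.0455
finger_force: 41.9
```

>>> jog_arm:
  rows:
    - {"xyz":[0,0,0],"twist":[0,0,0]}
    - {"xyz":[0,0,0.5],"twist":[0,0,0]}
    - {"xyz":[0,0,1],"twist":[0,0,0]}
    - {"xyz":[0,0,1.4],"twist":[0,0,0]}
    - {"xyz":[0,0,1.5],"twist":[0,0,0]}
    - {"xyz":[0,0,1.5],"twist":[0,0,0]}

```text
time: 19.95
ee_pos: [0.4249, 0.4265, -0.0084]
tool_rot: [0.0, 0.062, 0.998, 0.0]
ft_force: [0.1, -0.1, -0.6]
width: 0.0451
finger_force: 41.8
```

```bash
python3 - <<'E'
from h import *
A=np.ones((480,640),bool)
toward(.4254,.4275,-.0095,np.deg2rad(82.9))
img,X=cloud("wrist");print("adapter",rect(X,A,.042,.06,(.37,.35),(.455,.5)))
E
```

```text
go [-0.04  0.11  0.11] twist [ 0.  0. -0.]
adapter [  420.6   428.     72.8    58.7    83.3    47.6 21634. ]
```

>>> jog_arm:
  rows:
    - {"xyz":[0,0.05,0.1],"twist":[0,0,0]}
    - {"xyz":[0,0.05,0.14],"twist":[0,0,0]}
    - {"xyz":[0,0.05,0.14],"twist":[0,0,0]}
    - {"xyz":[0,0.05,0.14],"twist":[0,0,0]}

```text
time: 20.33
ee_pos: [0.4251, 0.4273, -0.0095]
tool_rot: [0.0, 0.062, 0.998, 0.0]
ft_force: [-1.0, -0.8, 3.0]
width: 0.0456
finger_force: 42.2
```

>>> jog_arm:
  rows:
    - {"xyz":[0,0,0],"twist":[0,0,0]}
    - {"xyz":[0,0,0],"twist":[0,0,0]}
    - {"xyz":[0,0,0],"twist":[0,0,0]}
    - {"xyz":[0,0,0],"twist":[0,0,0]}
    - {"xyz":[0,0,-2],"twist":[0,0,0]}
    - {"xyz":[0,0,-5],"twist":[0,0,0]}
    - {"xyz":[0,0,-9],"twist":[0,0,0]}
    - {"xyz":[0,0,-13],"twist":[0,0,0]}
    - {"xyz":[0,-2,-13],"twist":[0,0,0]}
    - {"xyz":[0,-5,-13],"twist":[0,0,0]}
  jaw: 85

```text
time: 21.17
ee_pos: [0.4201, 0.3797, 0.1228]
tool_rot: [0.003, 0.061, 0.998, 0.003]
ft_force: [-0.6, -0.6, -1.2]
width: 0.0728
finger_force: 0.0
```

```bash
python3 - <<'E'
from h import *
A=np.ones((480,640),bool)
img,X=cloud("wrist");print("adapter",rect(X,A,.041,.055,(.37,.35),(.455,.5)))
toward(.5136,.225,.05,np.deg2rad(78.8))
E
```

```text
adapter [ 420.3  428.6   46.3   56.8   83.1   45.8 5192. ]
go [-11.35 -13.47   7.11] twist [-0.002  0.     0.072]
```

Adapter is back within 2 mm of its start. Now the case.

>>> jog_arm:
  rows:
    - {"xyz":[-2.2,-2.6,0],"twist":[0,0,0.01]}
    - {"xyz":[-4.5,-5.3,0],"twist":[0,0,0.03]}
    - {"xyz":[-6.8,-8,0],"twist":[0,0,0.05]}
    - {"xyz":[-9.1,-10.8,0],"twist":[0,0,0.072]}
    - {"xyz":[-11.3,-13.5,1.5],"twist":[0,0,0.072]}
    - {"xyz":[-11.3,-13.5,5],"twist":[0,0,0.072]}
    - {"xyz":[-11.3,-13.5,7],"twist":[0,0,0.072]}
    - {"xyz":[-11.3,-13.5,7],"twist":[0,0,0.072]}
    - {"xyz":[-11.3,-13.5,7],"twist":[0,0,0.072]}

```text
time: 21.97
ee_pos: [0.5134, 0.2293, 0.0493]
tool_rot: [-0.001, 0.098, 0.995, -0.0]
ft_force: [0.9, -0.3, -0.1]
width: 0.0726
finger_force: 0.0
```

```bash
python3 - <<'E'
from h import *
A=np.ones((480,640),bool)
img,X=cloud("wrist");print("case",rect(X,A,.0235,.033,(.45,.15),(.58,.3)))
toward(.5136,.225,-.0235,np.deg2rad(78.8))
E
```

```text
case [ 512.7  225.5   50.1   64.6   78.7   27.3 9644. ]
go [-0.02 -0.5   7.41] twist [0. 0. 0.]
```

>>> jog_arm:
  rows:
    - {"xyz":[0,-0.5,2],"twist":[0,0,0]}
    - {"xyz":[0,-0.5,4],"twist":[0,0,0]}
    - {"xyz":[0,-0.5,6],"twist":[0,0,0]}
    - {"xyz":[0,-0.5,7],"twist":[0,0,0]}
    - {"xyz":[0,-0.5,7.4],"twist":[0,0,0]}
    - {"xyz":[0,-0.5,7.4],"twist":[0,0,0]}
    - {"xyz":[0,-0.5,7.4],"twist":[0,0,0]}

```text
time: 22.6
ee_pos: [0.514, 0.2252, -0.0228]
tool_rot: [0.001, 0.097, 0.995, 0.0]
ft_force: [-0.4, 0.3, -0.1]
width: 0.0723
finger_force: 0.0
```

>>> jog_arm:
  rows:
    - {"xyz":[0,0,0],"twist":[0,0,0]}
    - {"xyz":[0,0,0],"twist":[0,0,0]}
    - {"xyz":[0,0,0],"twist":[0,0,0]}
    - {"xyz":[0,0,0],"twist":[0,0,0]}
    - {"xyz":[0,0,0],"twist":[0,0,0]}
    - {"xyz":[0,0,0],"twist":[0,0,0]}
  jaw: 30
  force: 30

```text
time: 23.1
ee_pos: [0.5139, 0.225, -0.0228]
tool_rot: [0.001, 0.098, 0.995, 0.001]
ft_force: [-1.1, 0.6, 6.0]
width: 0.0495
finger_force: 32.2
```

```bash
python3 - <<'E'
from h import *
toward(.5218,.4075,pose()[1][2]+.003,np.deg2rad(82.9))
E
```

```text
go [ 2.78 18.06 -0.28] twist [ 0.001  0.002 -0.072]
```

>>> jog_arm:
  rows:
    - {"xyz":[0,0,-2],"twist":[0,0,0]}
    - {"xyz":[0,0,-5],"twist":[0,0,0]}
    - {"xyz":[0.3,2,-6.5],"twist":[0,0,-0.01]}
    - {"xyz":[0.8,5.5,-6.5],"twist":[0,0,-0.03]}
    - {"xyz":[1.4,9.5,-6.5],"twist":[0,0,-0.05]}
    - {"xyz":[2,13,-6.5],"twist":[0,0,-0.06]}
    - {"xyz":[2.5,16.5,-6.5],"twist":[0,0,-0.072]}
    - {"xyz":[2.8,18.05,-6.5],"twist":[0,0,-0.072]}
    - {"xyz":[2.8,18.05,-4],"twist":[0,0,-0.072]}
    - {"xyz":[2.8,18.05,-2],"twist":[0,0,-0.072]}

```text
time: 23.93
ee_pos: [0.5208, 0.409, -0.004]
tool_rot: [0.001, 0.061, 0.998, 0.001]
ft_force: [-0.1, -0.7, -1.1]
width: 0.0497
finger_force: 31.5
```

>>> jog_arm:
  rows:
    - {"xyz":[0,0,0],"twist":[0,0,0]}
    - {"xyz":[0,0,0.5],"twist":[0,0,0]}
    - {"xyz":[0,0,1],"twist":[0,0,0]}
    - {"xyz":[0,0,1.4],"twist":[0,0,0]}
    - {"xyz":[0,0,1.6],"twist":[0,0,0]}
    - {"xyz":[0,0,1.6],"twist":[0,0,0]}
    - {"xyz":[0,0,1.6],"twist":[0,0,0]}

```text
time: 24.52
ee_pos: [0.5211, 0.4072, -0.0195]
tool_rot: [0.0, 0.062, 0.998, 0.0]
ft_force: [0.4, -0.1, 0.1]
width: 0.0494
finger_force: 31.5
```

```bash
python3 - <<'E'
from h import *
toward(.5218,.4075,-.0198,np.deg2rad(82.9))
E
```

```text
go [-0.07  0.04  0.03] twist [ 0.001  0.001 -0.   ]
```

>>> jog_arm:
  rows:
    - {"xyz":[0,0,0.05],"twist":[0,0,0]}
    - {"xyz":[0,0,0.05],"twist":[0,0,0]}
    - {"xyz":[0,0,0.05],"twist":[0,0,0]}

```text
time: 24.77
ee_pos: [0.5211, 0.4073, -0.0198]
tool_rot: [0.0, 0.062, 0.998, 0.0]
ft_force: [-2.1, -0.5, 5.6]
width: 0.0497
finger_force: 32.2
```

>>> jog_arm:
  rows:
    - {"xyz":[0,0,0],"twist":[0,0,0]}
    - {"xyz":[0,0,0],"twist":[0,0,0]}
    - {"xyz":[0,0,0],"twist":[0,0,0]}
    - {"xyz":[0,0,0],"twist":[0,0,0]}
    - {"xyz":[0,0,-2],"twist":[0,0,0]}
    - {"xyz":[0,0,-5],"twist":[0,0,0]}
    - {"xyz":[0,0,-9],"twist":[0,0,0]}
    - {"xyz":[0,0,-13],"twist":[0,0,0]}
    - {"xyz":[2,0,-17],"twist":[0,0,0]}
    - {"xyz":[5,0,-20],"twist":[0,0,0]}
  jaw: 85

```text
time: 25.6
ee_pos: [0.4756, 0.4127, 0.1796]
tool_rot: [0.002, 0.063, 0.998, 0.001]
ft_force: [-1.2, 0.7, 0.5]
width: 0.0728
finger_force: 0.0
```

>>> jog_arm:
  rows:
    - {"xyz":[0,0,0],"twist":[0,0,0]}
    - {"xyz":[0,0,0],"twist":[0,0,0]}
    - {"xyz":[0,0,0],"twist":[0,0,0]}
    - {"xyz":[0,0,0],"twist":[0,0,0]}

```text
time: 25.93
ee_pos: [0.4735, 0.4123, 0.1748]
tool_rot: [-0.001, 0.062, 0.998, -0.001]
ft_force: [0.2, 0.2, -0.1]
width: 0.0729
finger_force: 0.0
```

```bash
python3 - <<'E'
from h import *
A=np.ones((480,640),bool)
img,X=cloud("wrist");cv2.imwrite("pics/w9.png",img);W=((.3,.33),(.58,.55))
print("adapter",rect(X,A,.04,.055,*W));print("case",rect(X,A,.0265,.035,(.47,.33),W[1]))
img,X=cloud("top");print("block",rect(X,A,.034,.045,(.4,.01),(.55,.13)));print("plate",rect(X,A,.013,.03,(.38,.03),(.55,.18)))
E
```

```text
adapter [ 421.4  428.6   46.    57.4   82.9   45.7 4287. ]
case [ 520.4  408.1   49.9   65.1   83.1   30.3 3645. ]
block [475.   66.2  24.7  40.8   9.7  39.7 266. ]
plate [ 474.1   67.1   89.8   89.7    9.5   21.7 1607. ]
```

View pics/w9.png

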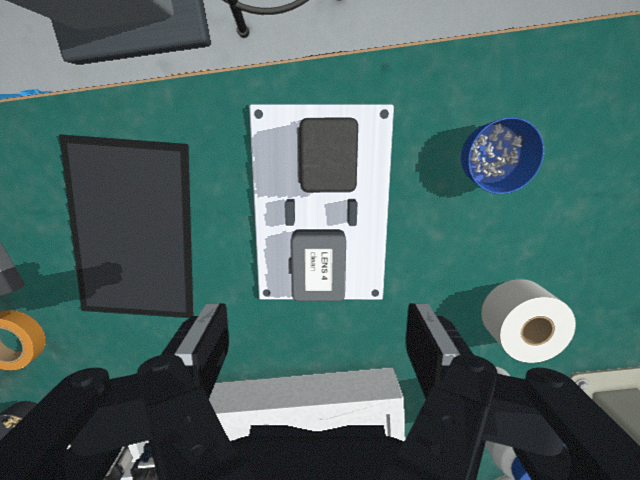

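The adapter (328,155) and case (318,264) stand square on the board, within 2 mm of where they started. The slot is empty, the block is centred on the plate, and the gripper is clear.

```bash
python3 -c "
from bench import workorder
print(workorder.finish_job())"
```

```text
the job is handed in; nothing more can be done
None
```

The job is handed in, with no verdict returned: by the last camera check the block is about 1 mm from the plate centre, the lens case and adapter are back on the board square and within 2 mm of their starts, and nothing else was touched.

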